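Sort flanged spacers through a two-bore drop gauge

TASK

Sort the three flanged aluminium spacers with the drop gauge: both wide-flanged ones must go down through its wide bore and the slim-flanged one down through its narrow bore, so that they end up in the separate compartments underneath. The two mouths look alike and the narrow bore may be on either side, so find out by fit: offer a wide-flanged spacer to a mouth, and if it stops a little way down, that bore is the narrow one. Let go of a spacer only in its right bore (the compartments are closed), and leave the other things on the bench where they are.

Things in the scene. Friction and masses are not known exactly. Their poses are not given: they have to be found in the camera images.
- gauge: the drop gauge, an aluminium box fixed to the bench, 130 (x) x 170 (y) x 150 mm high. Origin: centre of its underside; z up. Its flat top has two mouths, side by side along its y. Under each is a closed compartment, divided at y = 0, with a steel ramp that leads what falls through away to the clear window at +x. Slim flanges pass both bores; wide ones stop on the narrow ring, 12 mm below the top.
- mouth_left (a point): centre of the round mouth on the gauge's +y side, level with the gauge's flat top (150 mm above the bench), z up. The mouth is 28 mm wide and 12 deep; below it on the same axis is the bore, a flat-topped ring 6 thick whose hole is 27 (wide bore) or 22 (narrow bore): one side has each, not known beforehand. Below the ring are 80 mm of free height, so a released spacer drops clear.
- mouth_right (a point): centre of the round mouth on the gauge's -y side, level with the gauge's flat top (150 mm above the bench), z up. The mouth is 28 mm wide and 12 deep; below it on the same axis is the bore, a flat-topped ring 6 thick whose hole is 27 (wide bore) or 22 (narrow bore): one side has each, not known beforehand. Below the ring are 80 mm of free height, so a released spacer drops clear.
- wide_1: wide-flanged spacer of plain turned aluminium, standing upright on the bench: a round flange at the foot, diameter 25 mm and 12 high, and above it a straight neck of diameter 14 up to the top, 60 above the bench. About 45 g, may vary by a third. Origin: centre of the underside of the flange; z axis: up the neck.
- wide_2: another wide-flanged spacer, the same as wide_1, of plain turned aluminium, standing upright on the bench: a round flange at the foot, diameter 25 mm and 12 high, and above it a straight neck of diameter 14 up to the top, 60 above the bench. About 45 g, may vary by a third. Origin: centre of the underside of the flange; z axis: up the neck.
- slim: slim-flanged spacer of plain turned aluminium, standing upright on the bench: a round flange at the foot, diameter 20 mm and 12 high, and above it a straight neck of diameter 14 up to the top, 60 above the bench. About 45 g, may vary by a third. Origin: centre of the underside of the flange; z axis: up the neck.
- heatsink: a small finned aluminium heat sink, 40 x 40 x 20 mm high (bystander; origin at the middle of its underside)
- spool: a bare metal solder spool standing on its flange, diameter 54, 42 mm high (bystander; origin at the middle of its underside)
- jar: a small amber flux jar, diameter 36, 45 mm high (bystander; origin at the middle of its underside)
- screwdriver: a screwdriver lying flat, 170 mm long (bystander; origin at the middle of its underside)
- brush: a brush lying flat, 170 mm long (bystander; origin at the middle of its underside)
- multimeter: an orange multimeter lying on its back, 160 x 80 x 44 mm high (bystander; origin at the middle of its underside)
- board: a green circuit board lying flat, 100 x 70, 17 mm high with its parts (bystander; origin at the middle of its underside)

How it is judged:
By the outcome, as a careful person would: the job done as asked, in the order asked, and still so for the second after the job is handed in, with the robot touching nothing.
It also fails if it takes over 67 s, if anything falls off the work surface, if the arm or the gripper's body presses on something with over 40 N, if the wrist force passes 120 N, or if a joint passes its speed limit or range.

ROBOT

A 6-joint arm with a two-finger parallel gripper is mounted at the origin on the work surface. World frame = base frame: x ahead of the robot, y to its left, z up, the work surface at z = 0. Lengths are in m, angles in rad, forces in N, time in s.
With the tool pointing down it reaches from about 0.375 to 0.9 m from the base axis. Payload 3.1 kg.
Tool frame: the origin (TCP) lies on the centre line of the jaws, within the pads' length; the fingertips stand 19 mm ahead of it and the grasp point (between the pads) is the TCP; z points along the fingers, y is the line along which they close (so a half turn about z gives the same grasp; the last joint's range is limited). The gripper opens to 85 mm and grips with 20 to 120 N. Pads are 22 mm wide; open, the fingers measure 114 mm over their backs; the gripper's body (76 mm by 85 mm) begins 54 mm behind the grasp point. The pads swing forward as they close: fully open they stand 13 mm farther back than shut.
Start: joints at [-1.319, 0.527, 1.433, -0, 1.181, -0.178], TCP at [0.261, -0.568, 0.25] pointing down, gripper open.
Joint ranges: [-3.08, 3.08], [-0.75, 2.2], [0.22, 2.44], [-1.43, 4.57], [0, 2.65], [-2.85, 2.85]. Speed limits (rad/s): [2.79, 2.79, 3.14, 3.14, 3.14, 3.14].

INTERFACE

Orientations are given as a unit quaternion [x, y, z, w].
In Python, from station import manip, cams, sign_off gives the robot as it stands.
- The arm moves only by the tool carry_out, never from a script. Its argument "targets" is a list that holds one entry, the list of rows, each a list of 7 numbers: the shift along the tool's x, y, z in cm, then the turn, a rotation vector about the tool's x, y, z in degrees, then the finger opening in cm, from 0 to 8.54. A call has 1 to 12 rows; each row is the pose to reach, as a shift and turn from the pose commanded when the call began, along the tool's axes at that moment; what a row does not reach only later rows make up. A row lasts 1/12 s, in which the tool goes at most 41.7 mm and 7.16 degrees, less where a joint would pass 70% of its speed; a pose out of reach is approached as far as the arm can. A call with a gripper value outside its range is refused whole. The fingers move at their own pace and stop on an object; "force" is the grip in N (left out, the last holds). Time passes only in rows, so rows that repeat a pose let the fingers close. It gives the time, the measured TCP pose, the force, the opening and the grip force at its end, in the units of the state.
- manip.sense(): the state, without advancing time (a new reading comes with each control period).
- cams.snapshot(name): name is "side" or "top" or "wrist"; returns the picture (400x640x3 uint8, red, green, blue); there is no depth.
- cams.camera_info(name): a dict with "K" (3x3 intrinsics, pixels), "k1" (the pictures are not rectified: a ray, as slopes to the right and down, at radius r is drawn at 1 + k1 r^2 times it, then the intrinsics apply), "T" (4x4, takes a point from camera to world coordinates). Camera axes: x right, y down, z forward; pixel columns grow to the right and rows downward; lengths in m; the calibration is good to about 2 mm. A picture is of the moment at which its call begins: read the wrist's pose just before it. camera_info takes no time and is no camera call; for the wrist camera it gives the pose at the moment of the call.
- sign_off(): hands the job in; it is judged then, once.
The state is a dict: "t": time; "q": joint angles; "qd": joint speeds; "tau": joint torques, N m; "tcp_pos": TCP position; "tool_rot": TCP orientation; "force": force on the tool from outside, world axes, zero at the start; "ft_torque": the same for the moment, N m; "finger_gap": opening from 0.0 (shut) to 1.0 (fully open); "gripper_force": force on a finger pad.
Only numpy, scipy, OpenCV 4.12 (cv2) and the standard library are available. Lean on these libraries where they do the work, as an engineer would, in place of code of your own. Each camera call takes 0.05 s, during which the arm holds its last target. There are 200 camera calls.

## Working session

There is one attempt and no reset: what is moved stays moved. The work goes in short steps, Python scripts to look and compute and a tool call to move; the robot and the scene stay as the last step left them, time stands still between calls to the robot, and variables do not carry over. Pictures are saved under pics/ and viewed, at most 13 in all, crops included, and the job is handed in when it is done.

Besides the shell and the picture viewer there is one more tool, called after "Call:" as name(argument=value, ...), one argument or row to a line, values as JSON. carry_out: Moves the arm, as the interface text tells. Its arguments: {"type":"object","properties":{"targets":{"type":"array"},"force":{"type":"number"}},"required":["targets"]}

```bash
ls; mkdir -p pics; python3 - <<'E'
from station import manip,cams
import cv2,numpy as np
s=manip.sense();print({k:np.round(v,3).tolist() for k,v in s.items()})
for n in("top","side"):
    c=cams.camera_info(n);print(n,np.round(c["K"],1).tolist(),c["k1"],np.round(c["T"],3).tolist())
    cv2.imwrite(f"pics/{n}0.png",cams.snapshot(n)[:,:,::-1])
c=cams.camera_info("wrist");print(np.round(c["K"],1).tolist(),c["k1"],np.round(c["T"],3).tolist())
E
```

```text
pics
{'t': 0.0, 'q': [-1.318, 0.528, 1.434, 0.0, 1.181, -0.179], 'qd': [-0.0, 0.0, -0.0, -0.0, 0.001, 0.0], 'tau': [0.0, -44.234, -17.803, -0.0, 0.008, 0.0], 'tcp_pos': [0.261, -0.567, 0.249], 'tool_rot': [0.977, 0.214, -0.0, -0.001], 'force': [0.3, -0.333, 0.135], 'ft_torque': [-0.035, 0.003, 0.021], 'gripper_force': 0.0, 'finger_gap': 0.999}
top [[425.2, 0.0, 319.3], [0.0, 425.2, 202.9], [0.0, 0.0, 1.0]] -0.08643246672674654 [[0.026, -0.993, 0.117, 0.391], [-1.0, -0.027, -0.009, -0.016], [0.012, -0.117, -0.993, 1.384], [0.0, 0.0, 0.0, 1.0]]
side [[467.8, 0.0, 314.4], [0.0, 467.8, 197.6], [0.0, 0.0, 1.0]] -0.017058582068089453 [[-0.864, -0.368, 0.343, 0.151], [-0.502, 0.657, -0.563, 0.643], [-0.018, -0.659, -0.752, 1.039], [0.0, 0.0, 0.0, 1.0]]
[[307.7, 0.0, 321.6], [0.0, 307.7, 196.2], [0.0, 0.0, 1.0]] -0.0011460836331881952 [[0.417, -0.862, -0.288, 0.335], [-0.909, -0.396, -0.131, -0.533], [-0.001, 0.317, -0.949, 0.374], [0.0, 0.0, 0.0, 1.0]]
```

View pics/top0.png

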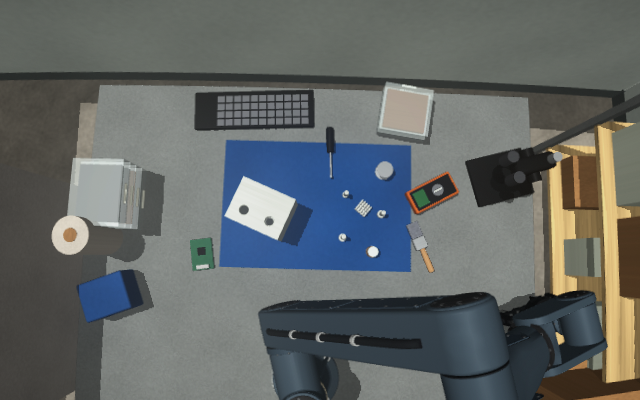

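View pics/side0.png

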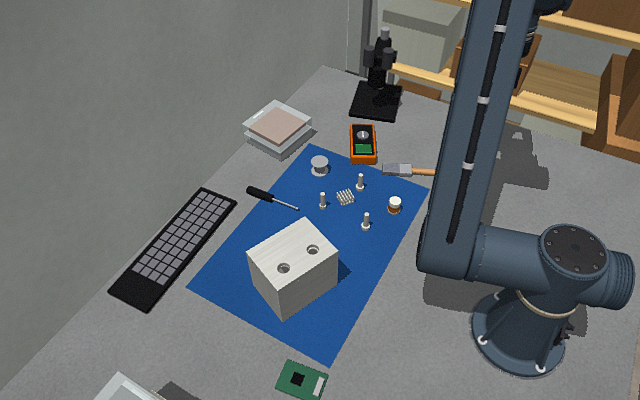

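The top view shows spacers near (347,194), (382,213) and (343,237), with mouths at (244,210) and (269,221). The side view shows the spacers at (322,200), (361,181) and (366,221), with mouths at (283,268) and (312,249).

```bash
cat > h.py <<'E'
import cv2,numpy as np
from scipy.spatial.transform import Rotation as R
from station import manip,cams
def ray(c,uv):
    p=cv2.undistortPoints(np.array([[uv]],float),c["K"],np.array([c["k1"],0,0,0.]))[0,0]
    T=np.array(c["T"]);d=T[:3,:3]@[p[0],p[1],1];return T[:3,3],d/np.linalg.norm(d)
def plane(c,uv,z):
    o,d=ray(c,uv);return o+d*(z-o[2])/d[2]
def tri(rays):
    A=sum(np.eye(3)-np.outer(d,d) for o,d in rays);b=sum((np.eye(3)-np.outer(d,d))@o for o,d in rays)
    x=np.linalg.solve(A,b);return x,max(np.linalg.norm(np.cross(x-o,d)) for o,d in rays)
def proj(c,P):
    T=np.linalg.inv(c["T"]);r=cv2.Rodrigues(T[:3,:3])[0]
    return cv2.projectPoints(np.array([P],float),r,T[:3,3],c["K"],np.array([c["k1"],0,0,0.]))[0].reshape(2)
def info(n): 
    c=dict(cams.camera_info(n));c["K"]=np.array(c["K"],float);c["T"]=np.array(c["T"],float);return c
def totool(P,yaw=None):
    "shift (cm) in tool axes from the present tcp to P"
    s=manip.sense();return np.round(R.from_quat(s["tool_rot"]).inv().apply(np.array(P)-s["tcp_pos"])*100,2)
E
python3 - <<'E'
from h import *
t,s=info("top"),info("side")
for n,a,b in[("A",(347,193),(322,196)),("B",(382,213),(361,177)),("C",(343,236),(366,215)),("m1",(244,210),(283,268)),("m2",(269,221),(312,249))]:
    x,e=tri([ray(t,a),ray(s,b)]);print(n,x.round(3),round(e,4))
for n,a in[("spool",(385,171)),("sink",(363,208)),("jar",(373,252))]:print(n,plane(t,a,.03).round(3))
for a in[(246,178),(298,203),(280,240),(226,217)]:print(plane(t,a,.15).round(3))
s=manip.sense();print(R.from_quat(s["tool_rot"]).as_matrix().round(3).tolist(),totool((.40,-.12,.30)))
E
```

```text
A [ 0.585 -0.114  0.048] 0.0023
B [ 0.521 -0.226  0.057] 0.0001
C [ 0.446 -0.104  0.058] 0.0
m1 [0.511 0.193 0.15 ] 0.0015
m2 [0.48  0.118 0.152] 0.001
spool [ 0.661 -0.239  0.03 ]
sink [ 0.538 -0.169  0.03 ]
jar [ 0.398 -0.203  0.03 ]
[0.604 0.191 0.15 ]
[0.535 0.035 0.15 ]
[0.425 0.084 0.15 ]
[0.488 0.244 0.15 ]
[[0.909, 0.418, -0.0], [0.418, -0.909, 0.002], [0.0, -0.002, -1.0]] [ 31.32 -34.84  -4.98]
```

Call:
carry_out(
  targets=[
    [[43.3,-24.9,0,0,0,24.7,5],[43.3,-24.9,0,0,0,24.7,5],[43.3,-24.9,0,0,0,24.7,5],[43.3,-24.9,0,0,0,24.7,5],[43.3,-24.9,0,0,0,24.7,5],[43.3,-24.9,0,0,0,24.7,5],[43.3,-24.9,0,0,0,24.7,5],[43.3,-24.9,0,0,0,24.7,5],[43.3,-24.9,0,0,0,24.7,5],[43.3,-24.9,0,0,0,24.7,5],[43.3,-24.9,0,0,0,24.7,5],[43.3,-24.9,0,0,0,24.7,5]],
  ],
)

```text
t: 1.1
tcp_pos: [0.5509, -0.159, 0.25]
tool_rot: [1.0, -0.0, -0.0, -0.0]
force: [0.4, -0.0, 0.1]
finger_gap: 0.586
gripper_force: 0.0
```

Call:
carry_out(
  targets=[
    [[0,0,0,0,0,0,5],[0,0,0,0,0,0,5],[0,0,0,0,0,0,5]],
  ],
)

```text
t: 1.35
tcp_pos: [0.5498, -0.1609, 0.2499]
tool_rot: [1.0, 0.0, -0.001, 0.0]
force: [0.8, -0.2, -0.1]
finger_gap: 0.587
gripper_force: 0.0
```

```bash
python3 - <<'E'
from h import *
s=manip.sense();print(s["t"],s["tcp_pos"],R.from_quat(s["tool_rot"]).as_matrix().round(3).tolist(),np.round(s["qd"],3))
c=info("wrist");im=cams.snapshot("wrist");print(c["T"].round(3).tolist())
cv2.imwrite("pics/w1.png",im[:,:,::-1])
for n,P in dict(A=(.585,-.114,.06),B=(.521,-.226,.06),C=(.446,-.104,.06)).items():print(n,proj(c,P).round())
E
```

```text
1.35 [ 0.54984049 -0.16093783  0.24986694] [[1.0, 0.001, -0.001], [0.001, -1.0, -0.0], [-0.001, 0.0, -1.0]] [-0.037 -0.004  0.005  0.002 -0.001  0.002]
[[0.0, -0.948, -0.318, 0.632], [-1.0, 0.0, -0.0, -0.161], [0.0, 0.318, -0.948, 0.374], [0.0, 0.0, 0.0, 1.0]]
A [275. 142.]
B [382. 201.]
C [273. 262.]
```

View pics/w1.png

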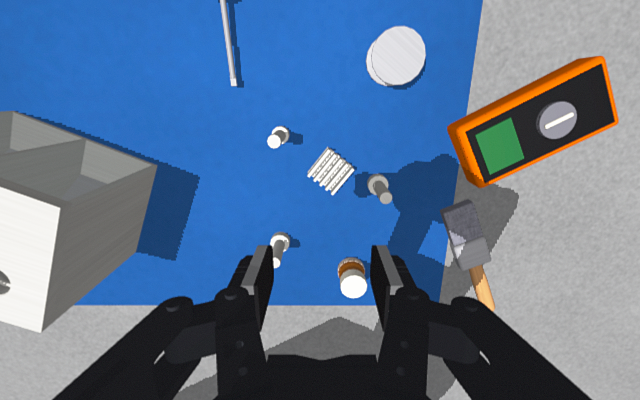

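The wrist view shows spacer tops at about A (274,142), B (386,198) and C (276,262, next to a finger). I'll take enlarged crops to compare the flanges.

```bash
python3 - <<'E'
from h import *
im=cv2.imread("pics/w1.png")
cs=[cv2.resize(im[v-30:v+30,u-21:u+21],None,fx=6,fy=6,interpolation=cv2.INTER_CUBIC) for u,v in[(278,138),(381,190),(278,245)]]
cv2.imwrite("pics/w1c.png",np.hstack(cs))
E
```

```text
(no output)
```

View pics/w1c.png

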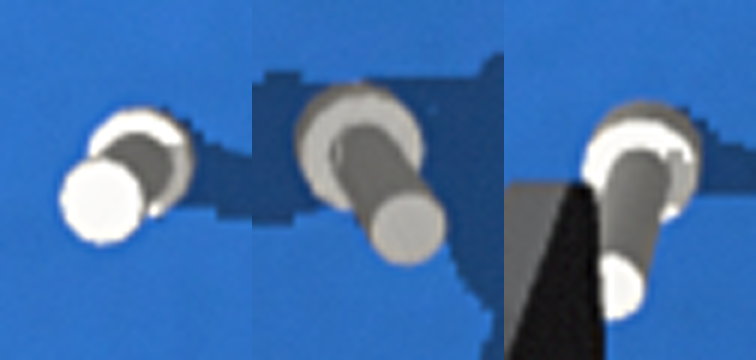

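A's flange works out at about 20.6 mm, so A is slim. B (26.2 mm) and C (26.5 mm) are the wide ones.

```bash
python3 - <<'E'
from h import *
w,t,s=info("wrist"),info("top"),info("side")
for n,a,b,c in[("A",(274,141.3),(347,193),(322,194)),("B",(385.8,198),(382,213),(361,177)),("C",(274.2,262.7),(343,236),(366,215))]:
    x,e=tri([ray(w,a),ray(t,b),ray(s,c)]);y=plane(w,a,.06);print(n,x.round(4),round(e,4),y.round(4),totool(y))
E
```

```text
A [ 0.5842 -0.1133  0.0574] 0.0031 [ 0.5853 -0.1133  0.06  ] [ 3.59 -4.84 18.99]
B [ 0.5218 -0.2293  0.0532] 0.0031 [ 0.5241 -0.231   0.06  ] [-2.51  6.93 19.  ]
C [ 0.4451 -0.105   0.0584] 0.0016 [ 0.4449 -0.1065  0.06  ] [-10.45  -5.52  19.01]
```

Call:
carry_out(
  targets=[
    [[-10.45,-5.5,10,0,0,0,5],[-10.45,-5.5,10,0,0,0,5],[-10.45,-5.5,10,0,0,0,5],[-10.45,-5.5,10,0,0,0,5],[-10.45,-5.5,10,0,0,0,5],[-10.45,-5.5,14,0,0,0,5],[-10.45,-5.5,17,0,0,0,5],[-10.45,-5.5,20.2,0,0,0,5],[-10.45,-5.5,20.2,0,0,0,5],[-10.45,-5.5,20.2,0,0,0,5]],
  ],
  force=40,
)

```text
t: 2.23
tcp_pos: [0.445, -0.107, 0.0473]
tool_rot: [1.0, -0.001, -0.002, -0.001]
force: [-0.4, -0.0, 0.7]
finger_gap: 0.586
gripper_force: 0.0
```

Call:
carry_out(
  targets=[
    [[0,0,0,0,0,0,1],[0,0,0,0,0,0,1],[0,0,0,0,0,0,1],[0,0,0,0,0,0,1],[0,0,0,0,0,0,1],[0,0,0,0,0,0,1],[0,0,0,0,0,0,1],[0,0,0,0,0,0,1]],
  ],
)

```text
t: 2.9
tcp_pos: [0.447, -0.1067, 0.0503]
tool_rot: [1.0, 0.0, 0.002, 0.001]
force: [-0.4, -0.4, 8.9]
finger_gap: 0.15
gripper_force: 39.9
```

Call:
carry_out(
  targets=[
    [[0,0,-4,0,0,0,1],[0,0,-8,0,0,0,1],[0,0,-12,0,0,0,1],[0,0,-16,0,0,0,1],[0,-2,-20,0,0,0,1],[-1,-6,-21.3,0,0,0,1],[-2.5,-10,-21.3,0,0,0,1],[-2.5,-14,-21.3,0,0,0,1],[-2.5,-18,-21.3,0,0,0,1],[-2.5,-22,-21.3,0,0,0,1],[-2.5,-25,-21.3,0,0,0,1],[-2.5,-26.2,-21.3,0,0,0,1]],
  ],
)

```text
t: 3.9
tcp_pos: [0.4197, 0.1596, 0.2624]
tool_rot: [1.0, 0.002, 0.001, -0.001]
force: [-0.9, -0.2, -0.1]
finger_gap: 0.146
gripper_force: 39.2
```

Call:
carry_out(
  targets=[
    [[0,0,0,0,0,0,1],[0,0,0,0,0,0,1],[0,0,0,0,0,0,1]],
  ],
)

```text
t: 4.15
tcp_pos: [0.4206, 0.1554, 0.2617]
tool_rot: [1.0, -0.0, 0.0, 0.0]
force: [-0.3, 0.3, -0.7]
finger_gap: 0.151
gripper_force: 39.2
```

```bash
python3 - <<'E'
from h import *
s=manip.sense();print(s["t"],s["tcp_pos"],R.from_quat(s["tool_rot"]).as_matrix().round(3).tolist(),s["force"],s["finger_gap"])
c=info("wrist");im=cams.snapshot("wrist")
cv2.imwrite("pics/w2.png",im[:,:,::-1])
for P in [(.511,.193,.15),(.480,.118,.15)]:print(proj(c,P).round())
p=s["tcp_pos"];print(proj(c,p-[0,0,.047]).round(1))
E
```

```text
4.15 [0.42057841 0.15539678 0.26167157] [[1.0, -0.0, 0.0], [-0.0, -1.0, -0.0], [0.0, 0.0, -1.0]] [-0.31446015  0.34045433 -0.70353082] 0.15129945224507418
[269.  81.]
[371. 125.]
[321.7 234.4]
```

View pics/w2.png

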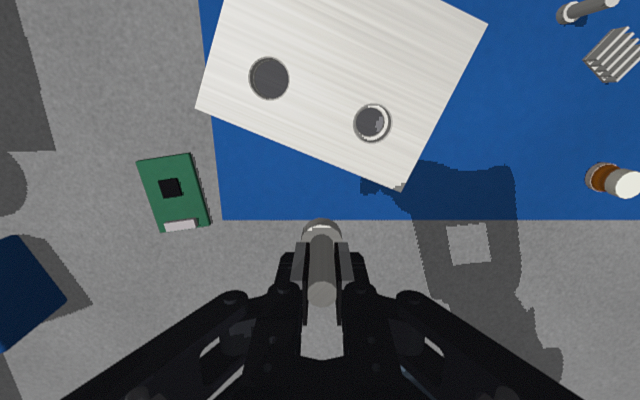

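The wrist view shows the left mouth at (269,78) and the right mouth at (372,123), which has a lit ring. The spacer is held upright, with its flange front at about (321,218).

```bash
cat >> h.py <<'E'
def mouth(im,c,uv,z=.15,r=.017,thr=150):
    "rim ellipse near uv -> centre on plane z, and its size in mm"
    g=cv2.cvtColor(im,cv2.COLOR_BGR2GRAY).astype(np.float32)
    P0=plane(c,uv,z);pts=[]
    for a in np.arange(0,2*np.pi,.1):   # outermost dark crossing along radial lines on the plane
        rr=np.arange(r,.008,-.0001);uvs=np.array([proj(c,P0+[k*np.cos(a),k*np.sin(a),0]) for k in rr],np.float32)
        v=cv2.remap(g,uvs[:,0:1],uvs[:,1:2],cv2.INTER_LINEAR)[:,0]
        i=np.where(v<thr)[0]
        if len(i):pts.append((P0+[rr[i[0]]*np.cos(a),rr[i[0]]*np.sin(a),0])[:2])
    e=cv2.fitEllipse((np.array(pts)*1e3).astype(np.float32));return np.array(e[0]),np.array(e[1]),len(pts)
E
python3 - <<'E'
from h import *
im=cv2.imread("pics/w2.png");c=info("wrist");g=cv2.cvtColor(im,cv2.COLOR_BGR2GRAY)
for uv in[(269,78),(372,123)]:
    for thr in(130,160,190):print(uv,thr,*mouth(im,c,uv,thr=thr))
p=manip.sense()["tcp_pos"]
print("flange front bottom",proj(c,p+[.0125,0,-.047]),[proj(c,p+[.0,k*.0125,-.047]) for k in(1,-1)])
cr=cv2.resize(im[205:320,275:370],None,fx=5,fy=5,interpolation=cv2.INTER_CUBIC)
cr2=cv2.resize(im[45:150,230:400],None,fx=2.8,fy=2.8,interpolation=cv2.INTER_CUBIC)
o=np.zeros((600,800,3),np.uint8)[:575];o[:cr.shape[0],:475]=cr;h=cv2.resize(cr2,(325,201));o[:201,475:]=h;cv2.imwrite("pics/w2c.png",o)
E
```

```text
(269, 78) 130 [513.03399658 192.96018982] [27.6879673  27.93060303] 63
(269, 78) 160 [513.08099365 193.0499115 ] [28.52612305 28.71660614] 63
(269, 78) 190 [513.06298828 193.0692749 ] [29.43310928 29.51023293] 63
(372, 123) 130 [480.79849243 117.12625885] [26.11095238 27.72713089] 63
(372, 123) 160 [481.42733765 117.25039673] [28.40453148 28.71257401] 63
(372, 123) 190 [481.4180603  117.15097046] [29.5229454  29.82889748] 63
flange front bottom [321.71052207 215.4875467 ] [array([301.36706781, 234.45658364]), array([342.12578588, 234.37160212])]
```

View pics/w2c.png

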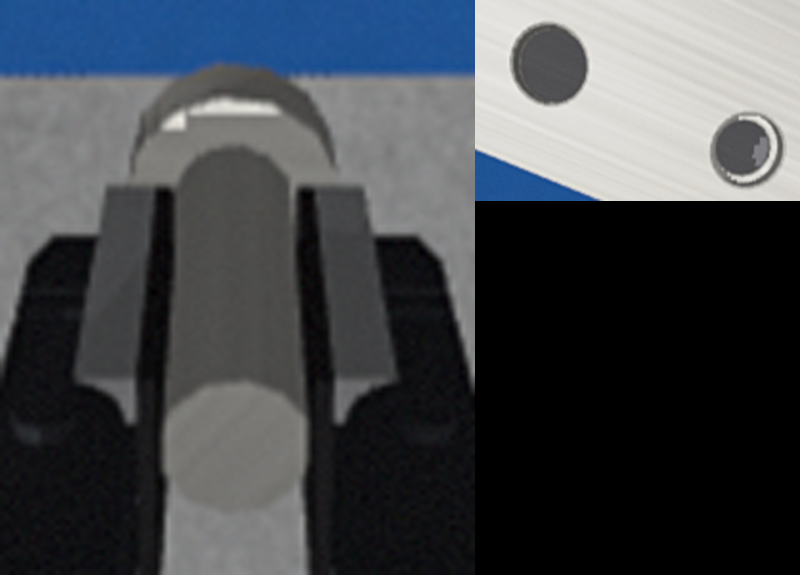

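The close-up shows the flange front at row 218, columns 301 to 342, and the neck-top centre at (322,294). The right mouth shows a wide bright ring, so it is probably the narrow one.

```bash
cat >> h.py <<'E'
def held(c,top,front):
    "dx (tool x), h: from rows of the neck-top centre and the flange's front bottom edge"
    from scipy.optimize import fsolve
    s=manip.sense();p=s["tcp_pos"];x=R.from_quat(s["tool_rot"]).as_matrix()[:,0]
    f=lambda q,rf=.0125:[proj(c,p+x*q[0]+[0,0,.06-q[1]])[1]-top,proj(c,p+x*(q[0]+rf)-[0,0,q[1]])[1]-front]
    return fsolve(f,[0,.05])
E
python3 - <<'E'
from h import *
c=info("wrist");q=held(c,294,218);print(q,held(c,295,218),held(c,294,217))
print(totool((.5131-q[0],.193,.2617)))
E
```

```text
[-0.00460016  0.05417171] [-0.00390182  0.05248664] [-0.00305076  0.05204648]
[ 9.69 -3.8  -0.01]
```

```bash
python3 - <<'E'
from h import *
c=info("wrist");p=manip.sense()["tcp_pos"]
for h in(.0485,.0503,.052):
  for dx in(-.004,-.002,0):print(h,dx,"top",proj(c,p+[dx,0,.06-h]).round(1),"front",proj(c,p+[dx+.0125,0,-h]).round(1))
E
```

```text
0.0485 -0.004 top [321.9 300.9] front [321.7 220.7]
0.0485 -0.002 top [321.9 297. ] front [321.7 217.6]
0.0485 0 top [321.9 293.1] front [321.7 214.6]
0.0503 -0.004 top [321.9 298.3] front [321.7 219.5]
0.0503 -0.002 top [321.9 294.4] front [321.7 216.5]
0.0503 0 top [321.9 290.6] front [321.7 213.5]
0.052 -0.004 top [321.9 295.9] front [321.7 218.4]
0.052 -0.002 top [321.9 292.1] front [321.7 215.5]
0.052 0 top [321.9 288.2] front [321.7 212.4]
```

Call:
carry_out(
  targets=[
    [[3,-1,0,0,0,0,1],[6,-2.5,0,0,0,0,1],[9,-3.76,0,0,0,0,1],[9.48,-3.76,0,0,0,0,1],[9.48,-3.76,2,0,0,0,1],[9.48,-3.76,4,0,0,0,1],[9.48,-3.76,4.7,0,0,0,1],[9.48,-3.76,4.7,0,0,0,1],[9.48,-3.76,4.7,0,0,0,1],[9.48,-3.76,4.7,0,0,0,1]],
  ],
)

```text
t: 5.03
tcp_pos: [0.5163, 0.1931, 0.2153]
tool_rot: [1.0, -0.001, 0.001, -0.0]
force: [-0.4, 0.5, -0.1]
finger_gap: 0.149
gripper_force: 39.2
```

```bash
python3 - <<'E'
from h import *
s=manip.sense();print(s["t"],s["tcp_pos"],s["force"])
c=info("wrist");im=cams.snapshot("wrist")[:,:,::-1].copy();cv2.imwrite("pics/w3.png",im)
print([proj(c,(.5131+a,.193+b,.15)).round(1) for a,b in((0,0),(.014,0),(0,.014),(0,-.014))])
cv2.imwrite("pics/w3c.png",cv2.resize(im[190:310,260:385],None,fx=5,fy=5,interpolation=cv2.INTER_CUBIC))
E
```

```text
5.0333 [0.51629739 0.19312488 0.21531974] [-0.3912828   0.50519684 -0.10476296]
[array([321.9, 227.1]), array([321.9, 207.6]), array([301.1, 227.1]), array([342.7, 227. ])]
```

View pics/w3c.png

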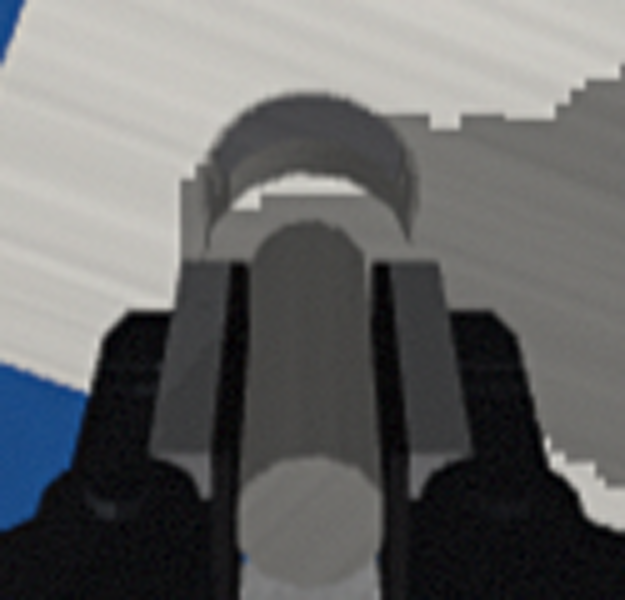

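The view shows the flange (front at about row 217) just above the mouth (rim front at row 208, columns 302 to 343), and centred on it.

Call:
carry_out(
  targets=[
    [[0,0,0.5,0,0,0,1],[0,0,1.0,0,0,0,1],[0,0,1.3,0,0,0,1],[0,0,1.6,0,0,0,1],[0,0,1.8,0,0,0,1],[0,0,2.0,0,0,0,1],[0,0,2.2,0,0,0,1],[0,0,2.2,0,0,0,1],[0,0,2.2,0,0,0,1]],
  ],
)

```text
t: 5.83
tcp_pos: [0.5157, 0.1936, 0.1922]
tool_rot: [1.0, -0.0, -0.0, 0.0]
force: [-0.1, 0.9, -1.0]
finger_gap: 0.152
gripper_force: 39.2
```

Call:
carry_out(
  targets=[
    [[0,0,0.2,0,0,0,1],[0,0,0.4,0,0,0,1],[0,0,0.6,0,0,0,1],[0,0,0.8,0,0,0,1],[0,0,0.9,0,0,0,1],[0,0,0.9,0,0,0,1],[0,0,0.9,0,0,0,1]],
  ],
)

```text
t: 6.42
tcp_pos: [0.5156, 0.1935, 0.1831]
tool_rot: [1.0, -0.0, -0.0, 0.0]
force: [-0.8, -0.3, -1.8]
finger_gap: 0.145
gripper_force: 39.4
```

Call:
carry_out(
  targets=[
    [[0,0,0.2,0,0,0,1],[0,0,0.4,0,0,0,1],[0,0,0.6,0,0,0,1],[0,0,0.8,0,0,0,1],[0,0,0.8,0,0,0,1],[0,0,0.8,0,0,0,1]],
  ],
)

```text
t: 6.92
tcp_pos: [0.5156, 0.1935, 0.175]
tool_rot: [1.0, -0.0, -0.0, 0.0]
force: [-1.0, -0.6, -1.5]
finger_gap: 0.151
gripper_force: 39.4
```

The flange is about 26 mm below the top with no contact force, so the left bore is the wide one. Releasing.

Call:
carry_out(
  targets=[
    [[0,0,0,0,0,0,4],[0,0,0,0,0,0,4],[0,0,0,0,0,0,4],[0,0,0,0,0,0,4],[0,0,0,0,0,0,4],[0,0,-4,0,0,0,4],[0,0,-8,0,0,0,4],[0,0,-8,0,0,0,4]],
  ],
)

```text
t: 7.58
tcp_pos: [0.5203, 0.1944, 0.2624]
tool_rot: [1.0, -0.0, 0.007, -0.001]
force: [-0.0, -0.2, 1.1]
finger_gap: 0.469
gripper_force: 0.0
```

```bash
python3 - <<'E'
from h import *
s=manip.sense();print(s["t"],s["tcp_pos"],s["force"],s["finger_gap"],R.from_quat(s["tool_rot"]).as_matrix().round(3).tolist())
c=info("wrist");im=cams.snapshot("wrist")[:,:,::-1].copy();cv2.imwrite("pics/w4.png",im)
sd=cams.snapshot("side")[:,:,::-1];tp=cams.snapshot("top")[:,:,::-1]
o=np.zeros((600,800,3),np.uint8);o[:400,:640]=im
o[400:,:300]=cv2.resize(sd[205:325,230:410],(300,200));o[400:,300:700]=cv2.resize(tp[150:280,200:460],(400,200))
cv2.imwrite("pics/w4m.png",o)
print(totool((.5241,-.231,.06)))
E
```

```text
7.5833 [0.52029542 0.19443745 0.26237332] [-0.02294681 -0.18154127  1.09879114] 0.46863025465208635 [[1.0, -0.0, 0.015], [-0.0, -1.0, 0.002], [0.015, -0.002, -1.0]]
[ 0.84 42.46 19.57]
```

View pics/w4m.png

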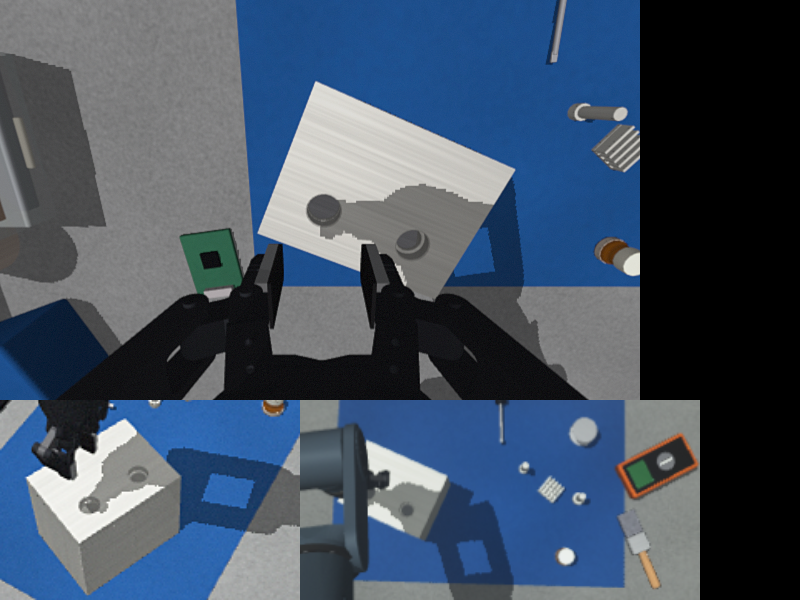

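The mouth is empty and nothing else has moved. B is next.

Call:
carry_out(
  targets=[
    [[0.3,4,0,0,0,0,3.4],[0.5,8,0,0,0,0,3.4],[0.85,12,0,0,0,0,3.4],[0.85,16,0,0,0,0,3.4],[0.85,20,0,0,0,0,3.4],[0.85,24,0,0,0,0,3.4],[0.85,28,2,0,0,0,3.4],[0.85,31.5,4,0,0,0,3.4],[0.85,35,6,0,0,0,3.4],[0.85,38.5,8,0,0,0,3.4],[0.85,42.4,9,0,0,0,3.4],[0.85,42.4,10,0,0,0,3.4]],
  ],
)

```text
t: 8.73
tcp_pos: [0.5239, -0.2374, 0.1526]
tool_rot: [1.0, -0.003, 0.0, 0.001]
force: [-0.0, 0.2, 0.2]
finger_gap: 0.398
gripper_force: 0.0
```

Call:
carry_out(
  targets=[
    [[0,0,0,0,0,0,3.4],[0,0,0,0,0,0,3.4],[0,0,0,0,0,0,3.4]],
  ],
)

```text
t: 8.98
tcp_pos: [0.5235, -0.229, 0.1549]
tool_rot: [1.0, 0.0, -0.001, -0.001]
force: [-0.3, 1.5, 0.0]
finger_gap: 0.395
gripper_force: 0.0
```

```bash
python3 - <<'E'
from h import *
s=manip.sense();print(s["t"],s["tcp_pos"],s["force"],s["finger_gap"])
c=info("wrist");im=cams.snapshot("wrist")[:,:,::-1].copy();cv2.imwrite("pics/w5.png",im)
print(proj(c,(.5241,-.231,.06)))
g=im[:,:,2].astype(int)-im[:,:,0]  # red minus blue: metal vs mat
m=((g>-40)).astype(np.uint8);u,v=proj(c,(.5241,-.231,.06)).astype(int)
for r in range(v-40,v+16,4):
    row=m[r,u-45:u+46];print(r,"".join(map(str,row)))
E
```

```text
8.9833 [ 0.52348002 -0.22897187  0.15485183] [-0.27856319  1.48394514  0.04885515] 0.3952522677867194
[324.5688978  206.06722554]
166 1111111100000000000000000000000000000000000000000000000000000000000000000000000000000000000
170 1111100000000000000000000000000000000000000000000000000000000000000000000000000000000000000
174 1100000000000000000000000000000000001111111111111111100000000000000000000000000000000000000
178 0000000000000000000000000000000011111111111111111111111100000000000000000000000000000000000
182 0000000000000000000000000000000111111111111111111111111111000000000000000000000000000000000
186 0000000000000000000000000000000111111111111111111111111111000000000000000000000000000000000
190 0000000000000000000000000000000111111111111111111111111110000000000000000000000000000000000
194 0000000000000000000000000000000001111111111111111111111100000000000000000000000000000000000
198 0000000000000000000000000000000000001111111111111111100000000000000000000000000000000000000
202 0000000000000000000000000000000000011111111111111111100000000000000000000000000000000000000
206 0000000000000000000000000000000000011111111111111111100000000000000000000000000000000000000
210 0000000000000000000000000000000000000111111111111110000000000000000000000000000000000000000
214 0000000000000000000000000000000000000000000000000000000000000000000000000000000000000000000
218 0000000000000000000000000000000000000000000000000000000000000000000000000000000000000000000
```

The new fix puts B at about (0.5255, -0.230).

Call:
carry_out(
  targets=[
    [[0.2,0.05,3,0,0,0,3.4],[0.2,0.05,6,0,0,0,3.4],[0.2,0.05,8.5,0,0,0,3.4],[0.2,0.05,10.6,0,0,0,3.4],[0.2,0.05,10.6,0,0,0,3.4],[0.2,0.05,10.6,0,0,0,1],[0.2,0.05,10.6,0,0,0,1],[0.2,0.05,10.6,0,0,0,1],[0.2,0.05,10.6,0,0,0,1],[0.2,0.05,10.6,0,0,0,1],[0.2,0.05,10.6,0,0,0,1],[0.2,0.05,10.6,0,0,0,1]],
  ],
)

```text
t: 10.03
tcp_pos: [0.5266, -0.2313, 0.0505]
tool_rot: [1.0, -0.0, 0.001, 0.0]
force: [-0.4, 0.9, 5.2]
finger_gap: 0.149
gripper_force: 39.5
```

Call:
carry_out(
  targets=[
    [[0,0,-4,0,0,0,1],[0,0,-8,0,0,0,1],[0,0,-12,0,0,0,1],[0,-1,-16,0,0,0,1],[0,-4,-19,0,0,0,1],[0,-8,-21,0,0,0,1],[0,-12,-21.2,0,0,0,1],[0,-16,-21.2,0,0,0,1],[0,-20,-21.2,0,0,0,1],[0,-24,-21.2,0,0,0,1],[0,-28,-21.2,0,0,0,1],[0,-32,-21.2,0,0,0,1]],
  ],
)

```text
t: 11.03
tcp_pos: [0.5255, 0.0908, 0.2614]
tool_rot: [1.0, -0.0, -0.0, 0.0]
force: [1.3, -0.5, -0.7]
finger_gap: 0.15
gripper_force: 39.1
```

Call:
carry_out(
  targets=[
    [[-0.4,-4,0,0,0,0,1],[-1.1,-8,0,0,0,0,1],[-1.1,-10.4,0,0,0,0,1],[-1.1,-10.4,2,0,0,0,1],[-1.1,-10.4,4,0,0,0,1],[-1.1,-10.4,4.7,0,0,0,1],[-1.1,-10.4,4.7,0,0,0,1],[-1.1,-10.4,4.7,0,0,0,1],[-1.1,-10.4,4.7,0,0,0,1]],
  ],
)

```text
t: 11.78
tcp_pos: [0.516, 0.1927, 0.2152]
tool_rot: [1.0, -0.001, 0.001, -0.0]
force: [0.7, 1.1, -0.5]
finger_gap: 0.149
gripper_force: 39.2
```

```bash
python3 - <<'E'
from h import *
s=manip.sense();print(s["t"],s["tcp_pos"],s["force"])
c=info("wrist");im=cams.snapshot("wrist")[:,:,::-1].copy();cv2.imwrite("pics/w6.png",im)
a=cv2.imread("pics/w3.png")
print([proj(c,(.5131+a,.193+b,.15)).round(1) for a,b in((0,0),(.014,0),(0,.014),(0,-.014))])
f=lambda i:cv2.resize(i[190:310,270:375],None,fx=3.8,fy=3.8,interpolation=cv2.INTER_CUBIC)
cv2.imwrite("pics/w6c.png",np.hstack([f(a),f(im)]))
E
```

```text
11.7833 [0.51597302 0.19269986 0.21516581] [ 0.74480187  1.13411839 -0.47822367]
[array([321.3, 226.7]), array([321.3, 207.2]), array([300.5, 226.7]), array([342.1, 226.7])]
```

View pics/w6c.png

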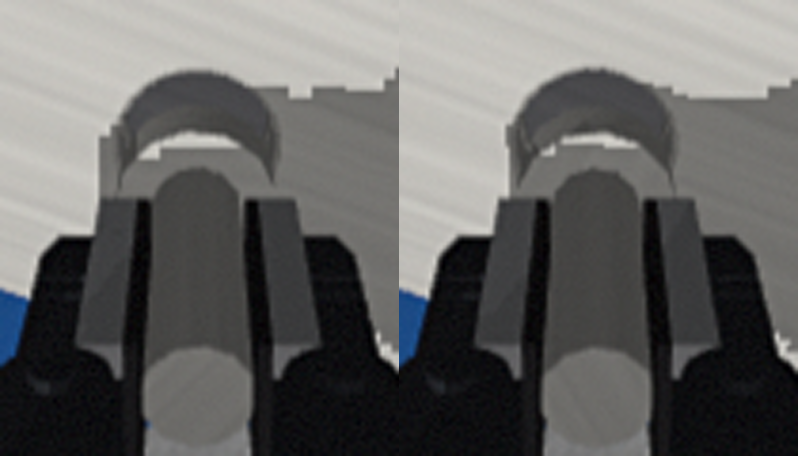

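The geometry matches the first insertion (right panel against left), so I'll use the same descent, in stages.

Call:
carry_out(
  targets=[
    [[0,-0.04,0.5,0,0,0,1],[0,-0.04,1.0,0,0,0,1],[0,-0.04,1.3,0,0,0,1],[0,-0.04,1.6,0,0,0,1],[0,-0.04,1.8,0,0,0,1],[0,-0.04,2.0,0,0,0,1],[0,-0.04,2.2,0,0,0,1],[0,-0.04,2.2,0,0,0,1],[0,-0.04,2.2,0,0,0,1]],
  ],
)

```text
t: 12.58
tcp_pos: [0.5152, 0.1935, 0.1922]
tool_rot: [1.0, -0.0, -0.0, 0.0]
force: [0.1, 0.1, -1.0]
finger_gap: 0.146
gripper_force: 39.2
```

Call:
carry_out(
  targets=[
    [[0,0,0.2,0,0,0,1],[0,0,0.4,0,0,0,1],[0,0,0.6,0,0,0,1],[0,0,0.8,0,0,0,1],[0,0,0.9,0,0,0,1],[0,0,0.9,0,0,0,1],[0,0,0.9,0,0,0,1]],
  ],
)

```text
t: 13.17
tcp_pos: [0.5152, 0.1935, 0.1832]
tool_rot: [1.0, -0.0, -0.0, 0.0]
force: [-1.0, -0.5, -0.4]
finger_gap: 0.15
gripper_force: 39.2
```

Call:
carry_out(
  targets=[
    [[0,0,0.2,0,0,0,1],[0,0,0.4,0,0,0,1],[0,0,0.6,0,0,0,1],[0,0,0.8,0,0,0,1],[0,0,0.8,0,0,0,1],[0,0,0.8,0,0,0,1]],
  ],
)

```text
t: 13.67
tcp_pos: [0.5151, 0.1934, 0.1751]
tool_rot: [1.0, -0.0, -0.0, 0.0]
force: [0.0, 0.2, -1.0]
finger_gap: 0.149
gripper_force: 39.2
```

Call:
carry_out(
  targets=[
    [[0,0,0,0,0,0,4],[0,0,0,0,0,0,4],[0,0,0,0,0,0,4],[0,0,0,0,0,0,4],[0,0,0,0,0,0,4],[0,0,-4,0,0,0,4],[0,0,-8,0,0,0,4],[0,0,-8,0,0,0,4]],
  ],
)

```text
t: 14.33
tcp_pos: [0.5197, 0.1943, 0.2623]
tool_rot: [1.0, -0.0, 0.007, -0.001]
force: [0.9, -0.0, 0.4]
finger_gap: 0.466
gripper_force: 0.0
```

```bash
python3 - <<'E'
from h import *
s=manip.sense();print(s["t"],s["tcp_pos"],s["force"],s["finger_gap"])
im=cams.snapshot("wrist")[:,:,::-1].copy();cv2.imwrite("pics/w7.png",im)
a=cv2.imread("pics/w4.png");f=lambda i:cv2.cvtColor(i,cv2.COLOR_BGR2GRAY)[195:225,305:342].astype(float)
print(np.abs(f(a)-f(im)).mean(),f(a).min(),f(im).min(),f(im).mean(),f(a).mean())  # mouth_left patch against the empty one
print(totool((.5853,-.1133,.155)))
E
```

```text
14.3333 [0.51970978 0.19433986 0.2623081 ] [ 0.93026711 -0.00738739  0.36727917] 0.4659471572581901
4.599099099099099 66.0 67.0 99.76756756756757 100.72702702702702
[ 6.61 30.75 10.48]
```

The mouth is empty again. Now the slim spacer A.

Call:
carry_out(
  targets=[
    [[1,3.8,0,0,0,0,3.4],[2,7.6,0,0,0,0,3.4],[3,11.4,0,0,0,0,3.4],[4,15.2,0,0,0,0,3.4],[5,19,0,0,0,0,3.4],[6,22.5,1,0,0,0,3.4],[7,26,3,0,0,0,3.4],[7,29,6,0,0,0,3.4],[7,30.7,9,0,0,0,3.4],[7,30.7,10,0,0,0,3.4],[7,30.7,10,0,0,0,3.4],[7,30.7,10,0,0,0,3.4]],
  ],
)

```text
t: 15.38
tcp_pos: [0.5844, -0.1127, 0.1545]
tool_rot: [1.0, -0.0, -0.001, -0.001]
force: [-0.2, 1.3, 0.6]
finger_gap: 0.394
gripper_force: 0.0
```

```bash
python3 - <<'E'
from h import *
s=manip.sense();print(s["t"],s["tcp_pos"],s["force"],s["finger_gap"])
c=info("wrist");im=cams.snapshot("wrist")[:,:,::-1].copy();cv2.imwrite("pics/w8.png",im)
g=im[:,:,2].astype(int)-im[:,:,0]
m=((g>-40)).astype(np.uint8);u,v=proj(c,(.5853,-.1133,.06)).astype(int);print(u,v)
for r in range(v-40,v+16,3):
    i=np.where(m[r,u-22:u+23])[0]+u-22;print(r,i.min() if len(i) else "",i.max() if len(i) else "")
E
```

```text
15.3833 [ 0.58436951 -0.11270404  0.15447852] [-0.17370917  1.28408788  0.56844558] 0.39411515807448766
322 205
165  
168  
171  
174 320 323
177 314 329
180 312 331
183 311 331
186 311 332
189 311 331
192 312 330
195 313 329
198 313 329
201 313 329
204 312 329
207 313 329
210 314 328
213 319 324
216  
219
```

This fix confirms A's position, and its flange is 21 px wide against 27 px for B, so it is the slim one.

Call:
carry_out(
  targets=[
    [[0.05,0,3,0,0,0,3.4],[0.05,0,6,0,0,0,3.4],[0.05,0,8.5,0,0,0,3.4],[0.05,0,10.6,0,0,0,3.4],[0.05,0,10.6,0,0,0,3.4],[0.05,0,10.6,0,0,0,1],[0.05,0,10.6,0,0,0,1],[0.05,0,10.6,0,0,0,1],[0.05,0,10.6,0,0,0,1],[0.05,0,10.6,0,0,0,1],[0.05,0,10.6,0,0,0,1],[0.05,0,10.6,0,0,0,1]],
  ],
)

```text
t: 16.43
tcp_pos: [0.5868, -0.1138, 0.0512]
tool_rot: [1.0, -0.0, 0.002, 0.0]
force: [-0.2, 1.6, 7.2]
finger_gap: 0.15
gripper_force: 39.7
```

Call:
carry_out(
  targets=[
    [[0,0,-4,0,0,0,1],[0,0,-8,0,0,0,1],[0,0,-12,0,0,0,1],[0,0,-16,0,0,0,1],[-1,-3,-19,0,0,0,1],[-2.5,-6.5,-21,0,0,0,1],[-4,-10,-21.2,0,0,0,1],[-5.5,-13.5,-21.2,0,0,0,1],[-7,-17,-21.2,0,0,0,1],[-8.5,-20.5,-21.2,0,0,0,1],[-10.1,-23.05,-21.2,0,0,0,1],[-10.1,-23.05,-21.2,0,0,0,1]],
  ],
)

```text
t: 17.43
tcp_pos: [0.4801, 0.121, 0.2614]
tool_rot: [1.0, 0.002, -0.002, -0.001]
force: [-0.4, -0.3, -0.3]
finger_gap: 0.15
gripper_force: 39.2
```

Call:
carry_out(
  targets=[
    [[0,0,2,0,0,0,1],[0,0,4,0,0,0,1],[0,0,4.7,0,0,0,1],[0,0,4.7,0,0,0,1],[0,0,4.7,0,0,0,1],[0,0,4.7,0,0,0,1]],
  ],
)

```text
t: 17.93
tcp_pos: [0.4855, 0.1166, 0.2151]
tool_rot: [1.0, -0.0, 0.001, 0.0]
force: [0.6, -0.2, -0.4]
finger_gap: 0.151
gripper_force: 39.2
```

```bash
python3 - <<'E'
from h import *
s=manip.sense();print(s["t"],s["tcp_pos"],s["force"])
c=info("wrist");im=cams.snapshot("wrist")[:,:,::-1].copy();cv2.imwrite("pics/w9.png",im)
a=cv2.imread("pics/w6.png")
print([proj(c,(.4814+a,.1172+b,.15)).round(1) for a,b in((0,0),(.014,0),(0,.014),(0,-.014))])
f=lambda i:cv2.resize(i[190:310,270:375],None,fx=3.8,fy=3.8,interpolation=cv2.INTER_CUBIC)
cv2.imwrite("pics/w9c.png",np.hstack([f(a),f(im)]))
E
```

```text
17.9333 [0.48554566 0.11655522 0.21510391] [ 0.57911    -0.20475288 -0.43817635]
[array([320.8, 228.5]), array([320.8, 209. ]), array([300. , 228.5]), array([341.6, 228.4])]
```

View pics/w9c.png

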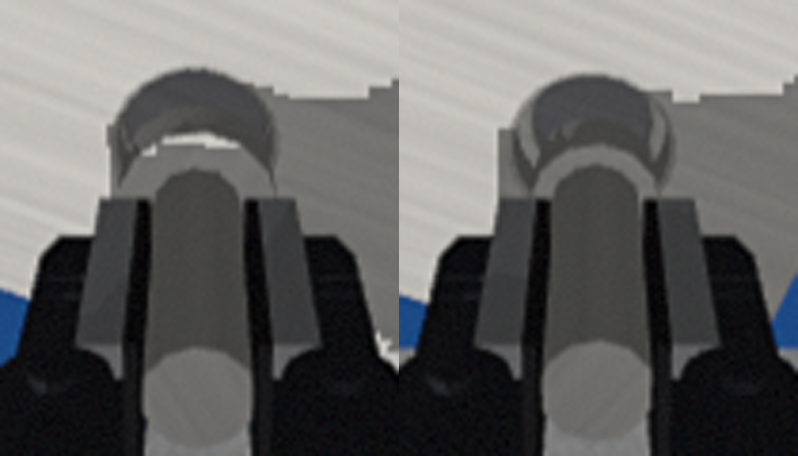

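The right mouth's rim is about 1.5 px lower in the image than the left one's was, so I'll correct x by about -1.5 mm during the descent.

Call:
carry_out(
  targets=[
    [[-0.14,-0.05,0.5,0,0,0,1],[-0.14,-0.05,1.0,0,0,0,1],[-0.14,-0.05,1.3,0,0,0,1],[-0.14,-0.05,1.6,0,0,0,1],[-0.14,-0.05,1.8,0,0,0,1],[-0.14,-0.05,2.0,0,0,0,1],[-0.14,-0.05,2.2,0,0,0,1],[-0.14,-0.05,2.2,0,0,0,1],[-0.14,-0.05,2.2,0,0,0,1]],
  ],
)

```text
t: 18.73
tcp_pos: [0.4833, 0.1175, 0.1922]
tool_rot: [1.0, -0.0, -0.0, 0.0]
force: [0.1, -0.5, -0.3]
finger_gap: 0.149
gripper_force: 39.2
```

Call:
carry_out(
  targets=[
    [[0,0,0.2,0,0,0,1],[0,0,0.4,0,0,0,1],[0,0,0.6,0,0,0,1],[0,0,0.8,0,0,0,1],[0,0,0.9,0,0,0,1],[0,0,0.9,0,0,0,1],[0,0,0.9,0,0,0,1]],
  ],
)

```text
t: 19.32
tcp_pos: [0.4832, 0.1175, 0.1832]
tool_rot: [1.0, -0.0, -0.0, -0.0]
force: [0.8, 0.5, -0.9]
finger_gap: 0.143
gripper_force: 39.2
```

Call:
carry_out(
  targets=[
    [[0,0,0.2,0,0,0,1],[0,0,0.4,0,0,0,1],[0,0,0.6,0,0,0,1],[0,0,0.8,0,0,0,1],[0,0,0.8,0,0,0,1],[0,0,0.8,0,0,0,1]],
  ],
)

```text
t: 19.82
tcp_pos: [0.4831, 0.1174, 0.1751]
tool_rot: [1.0, -0.0, -0.0, 0.0]
force: [0.4, 0.3, -0.3]
finger_gap: 0.149
gripper_force: 39.2
```

Call:
carry_out(
  targets=[
    [[0,0,0,0,0,0,4],[0,0,0,0,0,0,4],[0,0,0,0,0,0,4],[0,0,0,0,0,0,4],[0,0,0,0,0,0,4],[0,0,-4,0,0,0,4],[0,0,-8,0,0,0,4],[0,0,-12,0,0,0,4],[0,0,-12,0,0,0,4],[0,0,-12,0,0,0,4]],
  ],
)

```text
t: 20.65
tcp_pos: [0.4848, 0.1175, 0.2979]
tool_rot: [1.0, -0.0, 0.003, -0.0]
force: [0.2, -0.2, -0.3]
finger_gap: 0.473
gripper_force: 0.0
```

```bash
python3 - <<'E'
from h import *
s=manip.sense();print(s["t"],s["tcp_pos"],s["force"],s["finger_gap"])
im=cams.snapshot("wrist")[:,:,::-1];sd=cams.snapshot("side")[:,:,::-1]
o=np.zeros((580,640,3),np.uint8);o[:400]=im;o[400:,:270]=cv2.resize(sd[205:325,230:410],(270,180))
o[400:,270:540]=cv2.resize(sd[140:260,290:470],(270,180))
cv2.imwrite("pics/w10.png",o)
E
```

```text
20.65 [0.48476613 0.11753027 0.29793231] [ 0.24791965 -0.20462621 -0.33926469] 0.47328654181946955
```

View pics/w10.png

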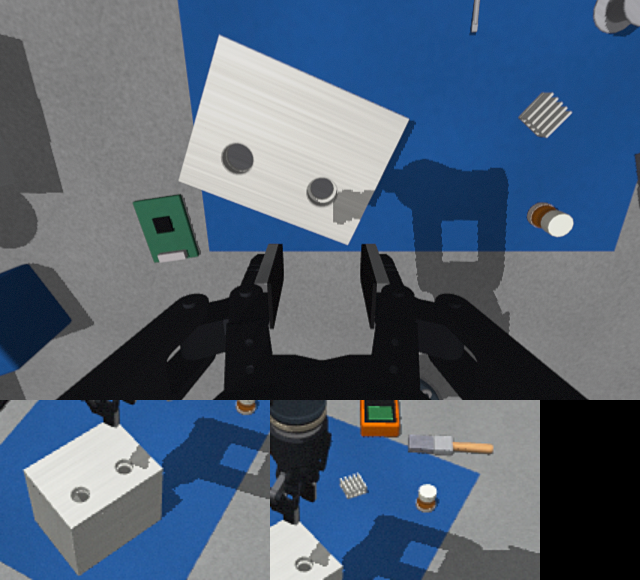

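Both mouths are empty (wrist view (238,158) and (322,190)), the gripper is clear, and the heat sink and jar have not moved. Handing in.

```bash
python3 -c "
from station import sign_off
print(sign_off())"
```

```text
the job is handed in; nothing more can be done
None
```

I dropped both wide spacers through the left (wide) bore and the slim one through the right (narrow) bore, each without contact force, and handed the job in at about 21 s; the sign-off returned no verdict, and I saw both mouths empty but did not look into the compartments.

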